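# Seat the check standard in the analyser port and hold it

## Task

Start the calibration check of the small grey analyser: take the yellow check-standard plug, push it straight down into the keyhole port until its flange is fully home on the cover, and twist it a quarter turn clockwise (seen from above) against the spring to open the shutter. Springs push it back out and back round, so finish while still gripping the plug, holding it pressed fully home and turned, without letting go. Leave the blue plug standing where it is.

Things in the scene. Friction and masses are not known exactly. Their poses are not given: they have to be found in the camera images.
- yellow_plug: Loose check-standard plug with yellow head, upright on the white board (top 50 mm above the table), about 110 g, 64 mm tall. Origin: centre of its underside, z up. Aluminium stem 25 mm in diameter, 26 mm tall (foot tapers to 21 mm); yellow flange 44 mm in diameter from 26 to 32 mm; grip bar on top. Turned by half a turn it is the same. Its yaw varies.
- yellow_plug_grip (a point): Middle of the yellow plug's grip bar, 48 mm above its underside. The bar is an upright yellow slab, 32 to 64 mm above the underside, 38 mm long along the plug's x (parallel to the lugs), 14 mm thick along y: pinch it across y.
- yellow_plug_lug (a point): Centre of the lug on the plug's +x side, 10 mm above the underside, 17 mm from the axis; a like lug stands on the -x side. Lugs are 8 mm wide (y), 8 mm high (6 to 14 mm above the underside), 42 mm across over both.
- blue_plug: The same plug with a blue head, standing at least 130 mm from the yellow one (they may have changed places). To be left alone.
- port: The analyser: grey box 130x130 mm, 46 mm high, fixed on the white board; on it a round dark cover, 104 mm in diameter, 8 mm thick. Origin: on the board under the port's centre, z up; yaw varies. White strokes mark the slots, arrows the way to turn, green strokes the quarter turn. With the plug fully home (flange on the cover) the plug's origin is 28 mm above this origin.
- port_mouth (a point): Centre of the keyhole on the cover's upper face, 54 mm above the board. Keyhole: bore 27.6 mm with two slots 11 mm wide to the port's +x and -x, reaching 22.5 mm from the centre. The lugs pass through the slots, either way round; they clear the cover's underside, so that the plug can turn, only within 4 mm of home.
- plunger (a joint): Spring plate under the bore, in m: 0 at rest, 0.012 with the plug fully home. The stem meets it 12 mm before home. It pushes up with 3 N at first and about 7.4 N at home. A plug that is turned but not pressed rises about 4 mm off home.
- shutter (a joint): Sprung shutter ring in the port, carried round by the lugs, in rad: 0 at rest (its pockets under the slots), growing as the plug turns clockwise from above, stop at 1.5. Its spring turns it back with 0.04 N m at first, 0.10 N m at the end. The lugs have about 0.1 rad of play in it: the plug turns that much more than the ring.
There are look-alikes about, which are no part of the job. Of the things like the yellow_plug, leave any that is pink; of the rest the larger one is meant.

How it is judged (in metres and radians):
On the way, in this order (a step that is already met when the one before it is completed fails the run):
1. the yellow plug is lifted off the board in the fingers (height (world z) of yellow_plug above 0.07 m and contact force between the fingers and yellow_plug above 1 N), for 0.1 s.
2. it is pushed in through the keyhole to within 4 mm of home, not yet turned (horizontal distance between yellow_plug and port below 0.004 m and z of yellow_plug in the frame of port below 0.032 m and value of joint shutter below 0.4 rad), for 0.05 s.
At the end, for the whole second after the job is handed in: For the last second the yellow plug is still gripped (over 2 N), upright and still, within 4 mm of the port's centre and about 2 mm of fully home, the spring plate down over 9 mm, the shutter turned beyond 1.15 rad; the blue plug stands within 20 mm of its place (horizontal distance between yellow_plug and port below 0.004 m and z of yellow_plug in the frame of port below 0.0303 m and angle between yellow_plug's own z axis and vertical below 0.1 rad and value of joint shutter above 1.15 rad and value of joint plunger above 0.009 m and contact force between the fingers and yellow_plug above 2 N and linear speed of yellow_plug below 0.02 m/s and angle between blue_plug's own z axis and vertical below 0.15 rad and distance of blue_plug from where it was at the start of the episode below 0.02 m); the arm keeps its last pose, push and grip.
It fails at once if the blue plug is knocked over or pushed away (angle between blue_plug's own z axis and vertical above 0.4 rad or distance of blue_plug from where it was at the start of the episode above 0.03 m).
It also fails if it takes over 40 s, if anything falls off the work surface, if the arm or the gripper's body presses on something with over 40 N, if the wrist force passes 120 N, or if a joint passes its speed limit or range.

## Robot

A 7-joint arm with a two-finger parallel gripper is mounted at the origin on a cart in front of the work surface, level with it; the furniture and walls round the work are solid. World frame = base frame: x ahead of the robot, y to its left, z up, the work surface at z = 0. Lengths are in mm, angles in rad, forces in N, time in s.
With the tool pointing down it reaches from about 400 to 850 mm from the base axis. Payload 4.5 kg.
Tool frame: the origin (TCP) lies at the very end of the fingers, on their centre line; the grasp point (between the pads) lies 19 mm behind it (grip_point_offset is the distance from the TCP to the grasp point, in mm); x points along the fingers, y is the direction in which the jaws open and shut, and the axes are right-handed (so a half turn about x gives the same grasp; the last joint's range is limited). The gripper opens to 85 mm and grips with 20 to 120 N. Pads are 22 mm wide; open, the fingers measure 114 mm over their backs; the gripper's body (76 mm by 85 mm) begins 54 mm behind the grasp point. The pads swing forward as they close: fully open they stand 13 mm farther back than shut.
Start: joints at [1.321, 0.689, -0.195, 1.565, 0.157, 0.902, -0.215], TCP at [175.034, -600.018, 191.417] pointing down, gripper open.
Joint ranges: [-3.01, 3.01], [-0.46, 2.08], [-1.47, 1.51], [0.13, 2.56], [-1, 4.14], [0.04, 2.09], [-2.66, 2.66]. Speed limits (rad/s): [2.57, 2.57, 3.14, 3.14, 3.14, 3.14, 3.14].

## Interface

Orientations are given as a unit quaternion [x, y, z, w].
In Python, from bench import * gives the robot as it stands.
- The arm moves only by the tool step_arm, never from a script. Its argument "increments" is a list that holds one entry, the list of rows, each a list of 7 numbers: the shift along the tool's x, y, z in m, then the turn, a rotation vector about the tool's x, y, z in rad, then the closure in counts, from 0 (fully open) to 255 (shut). In form: [[[dx, dy, dz, wx, wy, wz, fingers], ...]]. A call has 1 to 5 rows; each row is the pose to reach, as a shift and turn from the pose commanded when the call began, along the tool's axes at that moment; what a row does not reach only later rows make up. A row lasts 1/12 s, in which the tool goes at most 41.7 mm and 7.16 degrees, less where a joint would pass 70% of its speed; a pose out of reach is approached as far as the arm can. A call with a gripper value outside its range is refused whole. The fingers move at their own pace and stop on an object; "newtons" is the grip in N (left out, the last holds). Time passes only in rows, so rows that repeat a pose let the fingers close. It gives the time, the measured TCP pose, the force and the opening at its end, in the units of the state.
- state(): the state, without advancing time (a new reading comes with each control period).
- grab_frame(name): name is "scene" or "side" or "wrist"; returns (picture, depth): 420x560x3 uint8, blue, green, red; 420x560 float32, mm along the optical axis (not along the pixel's ray), 0 where there is no reading.
- camera_params(name): a dict with "fx", "fy", "cx", "cy" (pixels), "k1" (the pictures are not rectified: a ray, as slopes to the right and down, at radius r is drawn at 1 + k1 r^2 times it, then the intrinsics apply), "rvec" (rotation vector, rad) and "tvec" (3), from world to camera coordinates, as OpenCV has them. Camera axes: x right, y down, z forward; pixel columns grow to the right and rows downward; lengths in mm; the calibration is good to about 2 mm. A picture is of the moment at which its call begins: read the wrist's pose just before it. camera_params takes no time and is no camera call; for the wrist camera it gives the pose at the moment of the call.
- hand_in(): hands the job in, once; it reports no verdict.
The state is a dict: "t": time; "qpos": joint angles; "joint_velocities": joint speeds; "joint_efforts": joint torques, N m; "tool_pos": TCP position; "tcp_rot": TCP orientation; "wrist_force": force on the tool from outside, world axes, zero at the start; "ft_torque": the same for the moment, N m; "width": finger opening in mm.
Only numpy, scipy, OpenCV 4.12 (cv2) and the standard library are available. Lean on these libraries where they do the work, as an engineer would, in place of code of your own. Each camera call takes 0.05 s, during which the arm holds its last target.

## Working session

There is one attempt and no reset: what is moved stays moved. The work goes in short steps, Python scripts to look and compute and a tool call to move; the robot and the scene stay as the last step left them, time stands still between calls to the robot, and variables do not carry over. Pictures are saved under pics/ and viewed, and the job is handed in when it is done.

Besides the shell and the picture viewer there is one more tool, called after "Call:" as name(argument=value, ...), one argument or row to a line, values as JSON. step_arm: Moves the arm, as the interface text tells. Its arguments: {"type":"object","properties":{"increments":{"type":"array"},"newtons":{"type":"number"}},"required":["increments"]}

```bash
mkdir -p pics; ls
python3 - <<'E'
from bench import *
import cv2
print(state())
for n in ["scene","side","wrist"]:
    p=camera_params(n); print(n,p)
    im,d=grab_frame(n); cv2.imwrite(f"pics/{n}0.png",im)
    import numpy as np; np.save(f"pics/{n}0.npy",d)
E
```

```text
pics
{'t': 0.0, 'qpos': array([ 1.32079874,  0.69001371, -0.1945128 ,  1.56639923,  0.15729891,
        0.90251045, -0.21509343]), 'joint_velocities': array([ 0.00093373, -0.00195147, -0.00097886,  0.00240129, -0.00163701,
        0.00043993,  0.00147347]), 'joint_efforts': array([ 4.03723070e-04, -5.39626372e+01, -1.26641829e+00, -1.58549649e+01,
        9.01915046e-03,  9.42970830e-03, -1.70343168e-05]), 'tool_pos': array([ 174.73135521, -599.28360261,  190.55085185]), 'tcp_rot': array([-0.69984841, -0.10070437,  0.70014096, -0.09936529]), 'wrist_force': array([ 0.5038558 , -0.47718154, -0.01805623]), 'ft_torque': array([-0.01688028,  0.03717431,  0.01836969]), 'width': 85.53737824090085}
scene {'fx': 461.0360836161948, 'fy': 461.0360836161948, 'cx': 277.0744181728967, 'cy': 203.78692065914032, 'k1': -0.06676624638359364, 'rvec': array([ 0.64633323, -2.70835074,  1.05725391]), 'tvec': array([ 298.48113165,  265.32447747, 1012.82889567])}
side {'fx': 505.31170909685363, 'fy': 505.31170909685363, 'cx': 277.7172589179677, 'cy': 211.40651514172535, 'k1': -0.12064654431488676, 'rvec': array([ 2.18230431, -0.31894998,  0.14781107]), 'tvec': array([-417.02894315,   64.44599994, 1459.40066737])}
wrist {'fx': 355.24900247111447, 'fy': 355.24900247111447, 'cx': 277.10888547299265, 'cy': 201.32201576501694, 'k1': -0.009428669524018347, 'rvec': array([-2.29200485,  1.71994706,  0.28832422]), 'tvec': array([-623.87872756,  -42.45947823,  380.94828172])}
```

View pics/scene0.png

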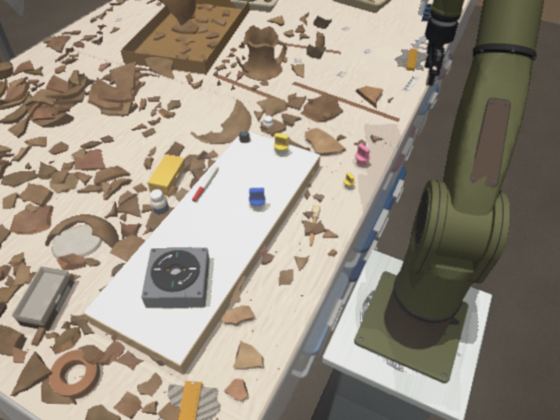

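View pics/side0.png

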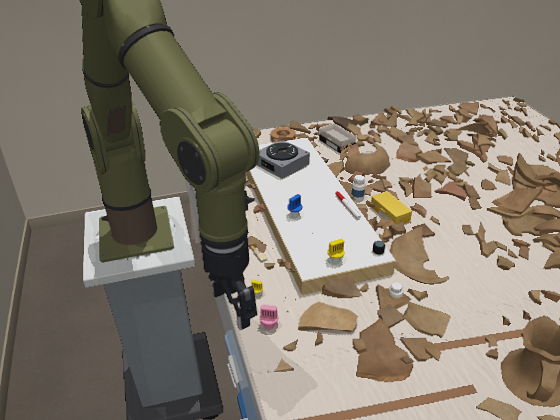

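View pics/wrist0.png

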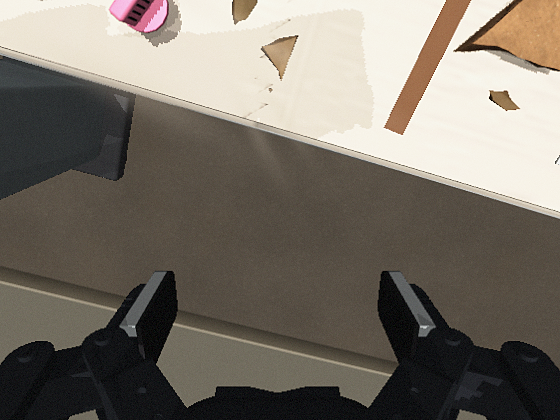

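The scene view shows the yellow plug on the board at (281,143), blue at (257,196) and the port at (177,270). A small yellow look-alike is at (349,180) and a pink one at (362,155). In the side view the yellow plug is at (336,250), the blue one at (295,204) and the port at (284,155).

```bash
cat > h.py <<'E'
import numpy as np, cv2
from scipy.spatial.transform import Rotation as R
def K(p): return np.array([[p['fx'],0,p['cx']],[0,p['fy'],p['cy']],[0,0,1.]])
def D(p): return np.array([p['k1'],0,0,0.])
def Rt(p): return cv2.Rodrigues(np.array(p['rvec'],float))[0], np.array(p['tvec'],float)
def rays(p,uv):
    return cv2.undistortPoints(np.array(uv,float).reshape(-1,1,2),K(p),D(p)).reshape(-1,2)
def bydepth(p,uv,d):
    r,t=Rt(p); n=rays(p,uv); d=np.asarray(d,float).reshape(-1)
    return (np.c_[n*d[:,None],d]-t)@r
def byz(p,uv,z):
    r,t=Rt(p); n=rays(p,uv); dirs=np.c_[n,np.ones(len(n))]@r; o=-t@r
    return o+dirs*((z-o[2])/dirs[:,2])[:,None]
def proj(p,X):
    return cv2.projectPoints(np.array(X,float).reshape(-1,1,3),np.array(p['rvec']),np.array(p['tvec']),K(p),D(p))[0].reshape(-1,2)
def cloud(p,d,box=None):
    vv,uu=np.nonzero(d>0)
    if box is not None:
        m=(uu>=box[0])&(uu<box[2])&(vv>=box[1])&(vv<box[3]); uu,vv=uu[m],vv[m]
    return np.c_[uu,vv],bydepth(p,np.c_[uu,vv],d[vv,uu])
E
python3 - <<'E'
from bench import *
from h import *
boxes={"scene":dict(yel=(270,130,294,156),small=(340,170,358,190),blue=(246,184,270,210),port=(140,240,215,308)),
"side":dict(yel=(322,234,352,266),small=(248,276,268,296),blue=(285,190,305,218),port=(255,138,312,180))}
for n in boxes:
    p=camera_params(n); im=cv2.imread(f"pics/{n}0.png"); d=np.load(f"pics/{n}0.npy")
    hsv=cv2.cvtColor(im,cv2.COLOR_BGR2HSV)
    for k,b in boxes[n].items():
        uv,X=cloud(p,d,b)
        c=hsv[uv[:,1],uv[:,0]]
        if k in('yel','small'): m=(c[:,0]>20)&(c[:,0]<35)&(c[:,1]>150)
        elif k=='blue': m=(c[:,0]>100)&(c[:,0]<130)&(c[:,1]>150)
        else: m=X[:,2]>85
        Y=X[m]; print(n,k,m.sum(),Y.min(0).round(),Y.max(0).round(),np.median(Y,0).round(1), np.percentile(Y,[2,98],axis=0).round().tolist())
        if k=='port':
            print('top z',np.median(Y[:,2]), )
p=camera_params("scene"); 
im=cv2.imread("pics/scene0.png"); cv2.imwrite("pics/a.png",cv2.resize(im[100:320,130:380],None,fx=3.1,fy=2.7 if 0 else 2.7,interpolation=2)[:, :])
E
```

```text
scene yel 61 [ 470. -329.   79.] [ 502. -308.  117.] [ 485.9 -321.3   84.4] [[471.0, -328.0, 80.0], [502.0, -309.0, 116.0]]
scene small 33 [ 269. -341.   19.] [ 290. -322.   50.] [ 279.  -330.1   26.9] [[270.0, -339.0, 20.0], [289.0, -323.0, 48.0]]
scene blue 2 [ 437. -121.  113.] [ 458. -103.  116.] [ 447.6 -111.7  114.4] [[438.0, -120.0, 113.0], [458.0, -103.0, 116.0]]
scene port 3156 [409.  82.  85.] [583. 254. 110.] [488.2 176.6  98.7] [[420.0, 99.0, 88.0], [564.0, 244.0, 107.0]]
top z 98.66472104195373
side yel 243 [ 470. -352.   78.] [ 509. -317.  117.] [ 487.9 -336.4   94.4] [[470.0, -351.0, 79.0], [506.0, -326.0, 115.0]]
side small 112 [ 270. -355.   19.] [ 295. -329.   47.] [ 280.8 -344.1   32.8] [[270.0, -354.0, 20.0], [292.0, -331.0, 46.0]]
side blue 178 [ 430. -140.   75.] [ 470. -103.  117.] [ 449.5 -122.3   93. ] [[432.0, -137.0, 77.0], [467.0, -107.0, 116.0]]
side port 986 [ 225. -624.   85.] [582. 251. 584.] [486.1 139.2  99.6] [[227.0, -621.0, 86.0], [569.0, 230.0, 575.0]]
top z 99.58287211092974
```

View pics/a.png

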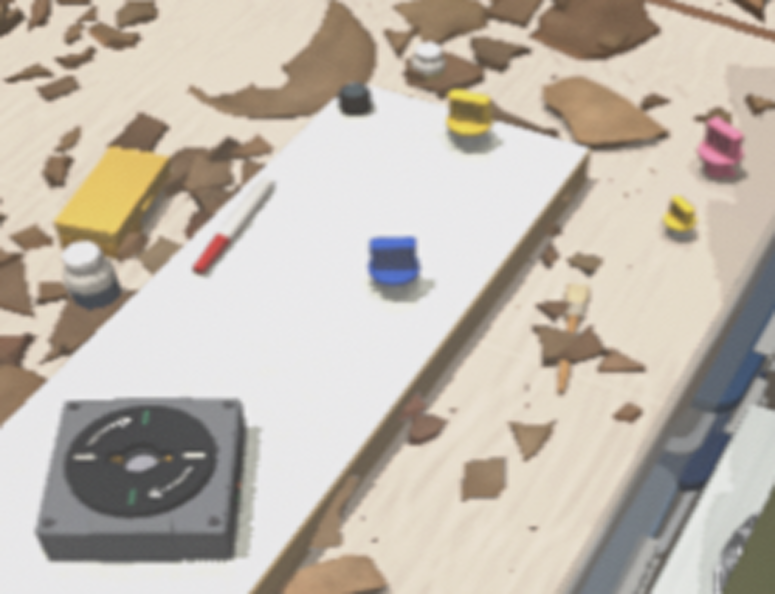

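Run:
```python
from bench import *
from h import *
s=state(); T=R.from_quat(s['tcp_rot']).as_matrix(); print("tool axes\n",T.round(3))
p=camera_params("wrist"); r,t=Rt(p); c=-t@r; print("cam in tool",(T.T@(c-s['tool_pos'])).round(1)); print("cam axes in tool (cols x,y,z)\n",(T.T@r.T).round(3))
for n,tops in [("side",dict(yel=(322,230,352,270),blue=(283,186,307,218),small=(248,276,268,296)))]:
    p=camera_params(n); im=cv2.imread(f"pics/{n}0.png"); d=np.load(f"pics/{n}0.npy")
    hsv=cv2.cvtColor(im,cv2.COLOR_BGR2HSV)
    for k,b in tops.items():
        uv,X=cloud(p,d,b); c=hsv[uv[:,1],uv[:,0]]; h=X[:,2].max()
        m=(c[:,1]>120)&(X[:,2]>(92 if k!='small' else 35)); Y=X[m]
        cc=Y[:,:2].mean(0); u,sv,v=np.linalg.svd(Y[:,:2]-cc); print(k,m.sum(),cc.round(1),np.degrees(np.arctan2(v[0,1],v[0,0])).round(1),(sv/np.sqrt(len(Y))).round(1))
# port from scene
p=camera_params("scene"); im=cv2.imread("pics/scene0.png")
hsv=cv2.cvtColor(im,cv2.COLOR_BGR2HSV)
def f(u,v): return (130+u/3.1,100+v/2.7)
pts=byz(p,[f(84,457),f(194,456),f(146,418),f(132,496),f(141,461)],104); print(pts.round(1))
```

```text
tool axes
 [[-0.001  0.28  -0.96 ]
 [ 0.001 -0.96  -0.28 ]
 [-1.    -0.001  0.   ]]
cam in tool [-1.822e+02  1.000e-01 -8.250e+01]
cam axes in tool (cols x,y,z)
 [[ 0.    -0.323  0.946]
 [ 1.    -0.001 -0.001]
 [ 0.001  0.946  0.323]]
yel 137 [ 488.4 -334.9] -174.7 [10.9  4. ]
blue 99 [ 449.8 -119.8] -151.8 [11.6  3.7]
small 54 [ 278.9 -347.6] -103.0 [44.4  6.8]
[[528.9 186.3 104. ]
 [461.6 150.6 104. ]
 [512.7 135.  104. ]
 [478.1 201.  104. ]
 [491.5 171.3 104. ]]
```

Call:
step_arm(
  increments=[
    [[-0.02,-0.012,-0.028,0.03,0,0,0],[-0.03,-0.027,-0.06,0.06,0,0,0],[-0.03,-0.042,-0.094,0.1,0,0,0],[-0.03,-0.057,-0.128,0.14,0,0,0],[-0.03,-0.072,-0.16,0.19,0,0,0]],
  ],
  newtons=60,
)

```text
t: 0.57
tool_pos: [310.0, -484.6, 221.5]
tcp_rot: [0.707, 0.033, -0.706, 0.032]
wrist_force: [0.3, -0.1, 0.2]
width: 85.5
```

Call:
step_arm(
  increments=[
    [[0.0,-0.024,-0.034,0,0,0,0],[0.0,-0.048,-0.068,0,0,0,0],[0.0,-0.071,-0.1,0,0,0,0],[0.0,-0.093,-0.132,0,0,0,0],[0.0,-0.113,-0.16,0,0,0,0]],
  ],
)

```text
t: 0.98
tool_pos: [459.2, -356.1, 221.2]
tcp_rot: [0.706, 0.034, -0.706, 0.034]
wrist_force: [0.7, -0.8, -0.1]
width: 85.3
```

Call:
step_arm(
  increments=[
    [[0.0,-0.012,-0.015,0,0,0,0],[0.0,-0.022,-0.028,0,0,0,0],[0.0,-0.022,-0.028,0,0,0,0]],
  ],
)

```text
t: 1.23
tool_pos: [486.6, -329.6, 221.1]
tcp_rot: [0.707, 0.037, -0.705, 0.035]
wrist_force: [-0.4, 0.7, 0.7]
width: 85.4
```

```bash
cat > look.py <<'E'
import sys
from bench import *
from h import *
import pickle
def look(n,tag):
    s=state(); p=camera_params(n); im,d=grab_frame(n)
    cv2.imwrite(f"pics/{tag}.png",im); pickle.dump((s,p,im,d),open(f"pics/{tag}.pkl","wb")); return s,p,im,d
if __name__=="__main__":
    s,p,im,d=look(sys.argv[1],sys.argv[2]); print(s['t'],s['tool_pos'].round(1),s['qpos'].round(2),R.from_quat(s['tcp_rot']).as_matrix().round(3).tolist())
E
python3 look.py wrist w1
```

```text
1.2333 [ 486.6 -329.6  221.1] [ 0.59  0.6  -0.12  1.65  0.09  0.9  -1.03] [[0.002, 0.101, -0.995], [0.003, -0.995, -0.101], [-1.0, -0.003, -0.002]]
```

View pics/w1.png

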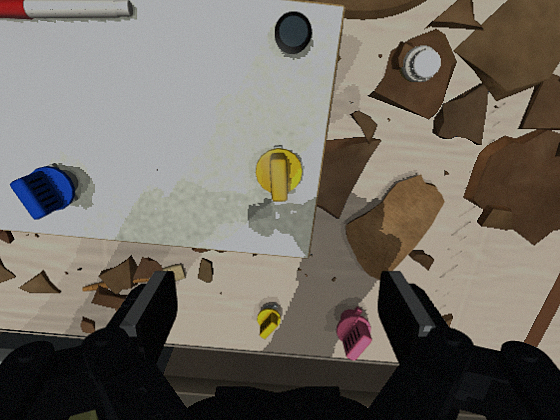

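The wrist view shows the yellow plug at (279,175), bar nearly vertical in the picture. The board edge is at right (x≈325), blue at (45,192).

```bash
cat > plug.py <<'E'
import pickle,sys
from h import *
s,p,im,d=pickle.load(open(f"pics/{sys.argv[1]}.pkl","rb"))
hsv=cv2.cvtColor(im,cv2.COLOR_BGR2HSV)
b=[int(x) for x in sys.argv[2:6]]
uv,X=cloud(p,d,b); c=hsv[uv[:,1],uv[:,0]]
m=(c[:,0]>18)&(c[:,0]<36)&(c[:,1]>130)
for lo,hi in((108,125),(76,90)):
    k=m&(X[:,2]>lo)&(X[:,2]<hi); Y=X[k]
    rect=cv2.minAreaRect(Y[:,:2].astype(np.float32)); cc,rr=cv2.minEnclosingCircle(Y[:,:2].astype(np.float32))
    print(lo,k.sum(),Y.mean(0).round(1),np.median(Y[:,2]).round(1),"rect",rect,"circ",cc,rr)
# flange contour by plane z
mm=np.zeros(im.shape[:2],np.uint8); mm[uv[m][:,1],uv[m][:,0]]=255
crop=cv2.resize(im[b[1]-20:b[3]+20,b[0]-20:b[2]+20],None,fx=5,fy=5,interpolation=2); cv2.imwrite("pics/crop_%s.png"%sys.argv[1],crop[:600,:800])
E
python3 plug.py w1 250 142 308 208
```

```text
108 658 [ 490.3 -330.2  113.3] 113.5 rect ((489.5999755859375, -330.4947204589844), (36.88482666015625, 14.133212089538574), 6.998789310455322) circ (489.5411376953125, -330.68792724609375) 18.60895538330078
76 972 [ 491.3 -330.1   81.8] 81.7 rect ((490.27716064453125, -329.9231262207031), (40.33066177368164, 42.367698669433594), 11.486754417419434) circ (489.1054992675781, -330.332275390625) 21.554304122924805
```

View pics/crop_w1.png

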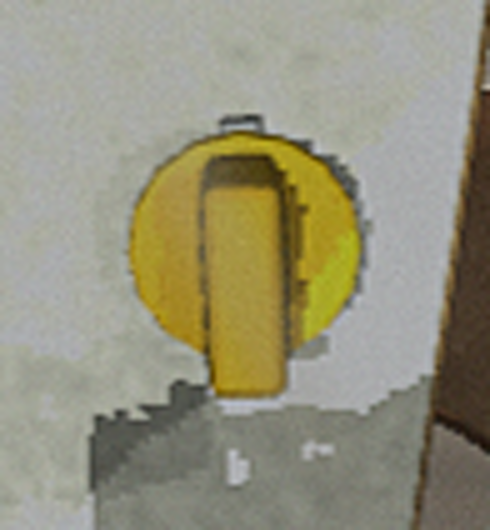

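Call:
step_arm(
  increments=[
    [[0.03,0.001,-0.003,-0.02,0,0,0],[0.06,0.001,-0.003,-0.02,0,0,0],[0.09,0.001,-0.003,-0.02,0,0,0],[0.1,0.001,-0.003,-0.02,0,0,0],[0.1,0.001,-0.003,-0.02,0,0,0]],
  ],
)

```text
t: 1.7
tool_pos: [482.6, -335.2, 118.9]
tcp_rot: [-0.704, -0.04, 0.708, -0.039]
wrist_force: [-0.9, 0.4, 0.6]
width: 85.7
```

```bash
python3 look.py wrist w2
```

```text
1.7 [ 482.6 -335.2  118.9] [ 0.59  0.73 -0.11  1.75  0.12  0.67 -1.04] [[-0.006, 0.111, -0.994], [0.002, -0.994, -0.111], [-1.0, -0.003, 0.006]]
```

View pics/w2.png

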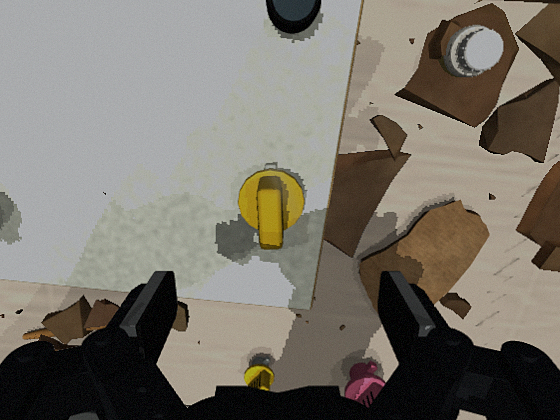

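```bash
python3 plug.py w2 235 160 312 255; python3 look.py wrist w3; python3 plug.py w3 235 160 312 255
```

```text
108 1473 [ 490.7 -330.2  113.2] 113.4 rect ((489.759765625, -330.33721923828125), (37.09255599975586, 14.71739387512207), 8.279565811157227) circ (489.6857604980469, -330.476318359375) 19.00710105895996
76 1867 [ 491.7 -330.3   81.7] 81.7 rect ((490.01171875, -330.0361633300781), (40.33799362182617, 42.724212646484375), 4.395295143127441) circ (489.1083068847656, -329.9466247558594) 21.986736297607422
1.75 [ 484.4 -335.8  120.9] [ 0.59  0.73 -0.11  1.74  0.12  0.67 -1.04] [[-0.003, 0.112, -0.994], [0.0, -0.994, -0.112], [-1.0, -0.001, 0.002]]
108 1436 [ 490.8 -330.2  113.2] 113.4 rect ((489.3898010253906, -330.4312744140625), (37.471561431884766, 14.65534496307373), 8.257338523864746) circ (489.3154296875, -329.91876220703125) 19.211257934570312
76 1843 [ 491.8 -330.3   81.7] 81.7 rect ((489.90838623046875, -330.14422607421875), (41.32522201538086, 43.21356964111328), 6.204491138458252) circ (489.22393798828125, -330.34613037109375) 21.759201049804688
```

Call:
step_arm(
  increments=[
    [[0,-0.005,-0.0055,0,0,0,0],[0,-0.005,-0.0055,0,0,0,0],[0,-0.005,-0.0055,0,0,0,0]],
  ],
)

```text
t: 2.05
tool_pos: [492.5, -329.0, 122.9]
tcp_rot: [0.707, 0.04, -0.705, 0.041]
wrist_force: [-0.4, -0.4, 0.1]
width: 85.7
```

Call:
step_arm(
  increments=[
    [[0.012,0.001,0.003,0,0,0,0],[0.024,0.001,0.003,0,0,0,0],[0.036,0.001,0.003,0,0,0,0],[0.036,0.001,0.003,0,0,0,0],[0.036,0.001,0.003,0,0,0,0]],
  ],
)

```text
t: 2.47
tool_pos: [488.1, -330.5, 85.7]
tcp_rot: [-0.706, -0.04, 0.706, -0.04]
wrist_force: [-0.2, 0.6, -0.0]
width: 84.9
```

```bash
python3 look.py wrist w4
```

```text
2.4667 [ 488.1 -330.5   85.7] [ 0.58  0.78 -0.1   1.77  0.13  0.6  -1.06] [[-0.0, 0.114, -0.994], [-0.0, -0.994, -0.114], [-1.0, 0.0, 0.0]]
```

View pics/w4.png

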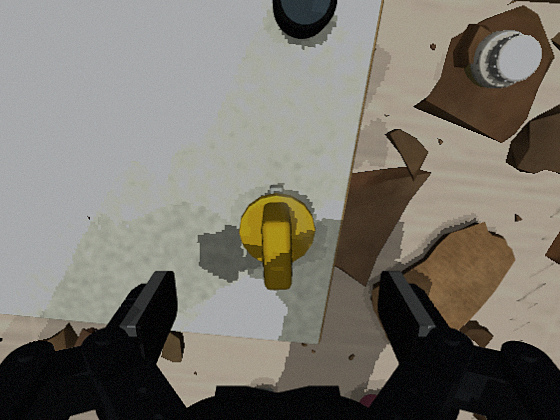

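The bar is centred between the fingers at (277,255), with the tips just above the flange. Closing.

Call:
step_arm(
  increments=[
    [[0,0,-0.001,0,0,0,120],[0,0,-0.001,0,0,0,255],[0,0,-0.001,0,0,0,255],[0,0,-0.001,0,0,0,255],[0,0,-0.001,0,0,0,255]],
  ],
  newtons=80,
)

```text
t: 2.93
tool_pos: [489.2, -330.5, 85.7]
tcp_rot: [0.706, 0.04, -0.706, 0.04]
wrist_force: [0.5, -0.1, -0.6]
width: 25.4
```

Call:
step_arm(
  increments=[
    [[0,0,0,0,0,0,255],[0,0,0,0,0,0,255],[0,0,0,0,0,0,255]],
  ],
)

```text
t: 3.18
tool_pos: [489.1, -330.4, 85.4]
tcp_rot: [-0.706, -0.04, 0.706, -0.04]
wrist_force: [0.3, 0.2, 0.0]
width: 0.3
```

```bash
python3 look.py wrist w5; python3 look.py side s5
python3 - <<'E'
import cv2
im=cv2.imread('pics/s5.png'); cv2.imwrite('pics/s5c.png',cv2.resize(im[150:320,220:420],None,fx=3.5,fy=3.5,interpolation=2))
E
```

```text
3.1833 [ 489.1 -330.4   85.4] [ 0.57  0.78 -0.1   1.77  0.13  0.6  -1.06] [[-0.0, 0.114, -0.994], [-0.0, -0.994, -0.114], [-1.0, 0.0, 0.0]]
3.2333 [ 489.1 -330.4   85.4] [ 0.57  0.78 -0.1   1.77  0.13  0.6  -1.06] [[-0.0, 0.114, -0.994], [-0.0, -0.994, -0.114], [-1.0, 0.0, 0.0]]
```

View pics/w5.png

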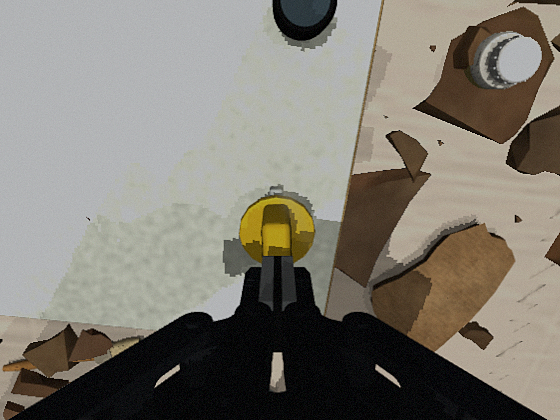

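View pics/s5c.png

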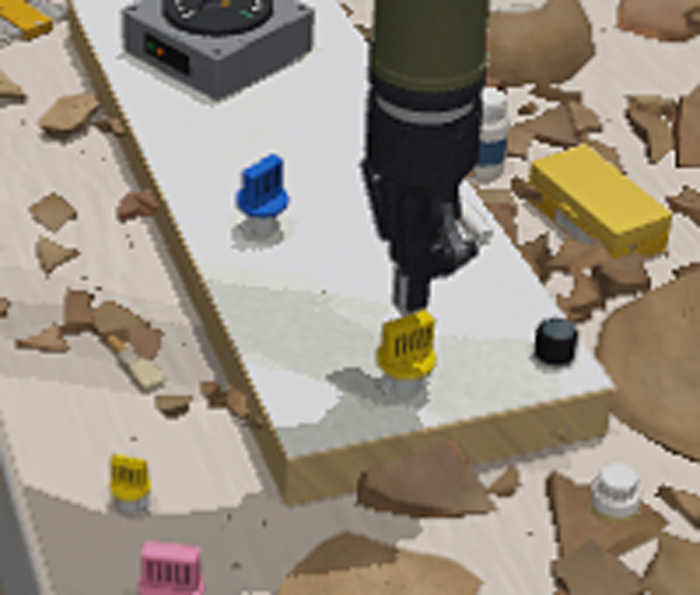

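The fingers shut on air: they are above or beside the bar. I'll measure where the fingertips really are.

Run:
```python
import pickle
from h import *
for tag,b in(("w5",(255,235,302,400)),("s5",(325,215,350,250))):
    s,p,im,d=pickle.load(open(f"pics/{tag}.pkl","rb")); hsv=cv2.cvtColor(im,cv2.COLOR_BGR2HSV)
    uv,X=cloud(p,d,b); c=hsv[uv[:,1],uv[:,0]]
    m=(c[:,1]<90)&(X[:,2]>86)
    for lo in range(85,260,8):
        k=m&(X[:,2]>=lo)&(X[:,2]<lo+8)
        if k.sum()>3: print(tag,lo,k.sum(),np.median(X[k],0).round(1),X[k].min(0).round(),X[k].max(0).round(),'uv',uv[k].min(0),uv[k].max(0))
    print(tag,'pred TCP px',proj(p,s['tool_pos']))
```

```text
w5 125 137 [ 499.  -330.3  131.4] [ 494. -340.  128.] [ 500. -320.  133.] uv [255 256] [301 269]
w5 133 307 [ 499.1 -329.8  137.2] [ 494. -340.  133.] [ 500. -321.  141.] uv [256 259] [301 280]
w5 141 364 [ 499.  -330.1  145.2] [ 493. -340.  141.] [ 501. -321.  149.] uv [255 269] [301 290]
w5 149 404 [ 499.1 -329.7  153.2] [ 494. -339.  149.] [ 501. -321.  157.] uv [255 279] [301 301]
w5 157 608 [ 498.5 -330.8  162. ] [ 476. -338.  157.] [ 501. -322.  165.] uv [255 291] [301 352]
w5 165 317 [ 499.7 -331.8  171.4] [ 476. -337.  165.] [ 503. -322.  173.] uv [255 302] [301 375]
w5 173 367 [ 498.7 -329.4  176.1] [ 475. -337.  173.] [ 502. -322.  181.] uv [255 317] [301 390]
w5 181 125 [ 499.9 -332.9  183.4] [ 480. -336.  181.] [ 504. -323.  189.] uv [255 332] [300 389]
w5 189 203 [ 503.3 -332.9  193.2] [ 489. -335.  189.] [ 507. -323.  197.] uv [255 344] [301 388]
w5 197 262 [ 499.6 -330.   200.3] [ 496. -335.  197.] [ 507. -323.  205.] uv [255 361] [301 399]
w5 205 10 [ 505.  -334.1  205.9] [ 504. -334.  205.] [ 507. -324.  207.] uv [255 386] [301 399]
w5 pred TCP px [[276.93537636 235.
[... 603 characters left out ...]
4 -337.2  177. ] [ 472. -366.  173.] [ 501. -300.  181.] uv [327 215] [348 230]
s5 181 23 [ 481.  -346.3  183.7] [ 472. -371.  181.] [ 501. -317.  189.] uv [329 215] [349 229]
s5 189 54 [ 482.1 -346.   192.6] [ 472. -381.  189.] [ 499. -321.  197.] uv [330 215] [349 228]
s5 197 30 [ 481.9 -351.3  200.9] [ 470. -387.  197.] [ 495. -332.  205.] uv [331 215] [347 226]
s5 205 45 [ 483.3 -367.8  209.7] [ 474. -391.  205.] [ 495. -345.  213.] uv [335 215] [349 225]
s5 213 30 [ 486.9 -382.9  217.5] [ 481. -394.  213.] [ 491. -358.  220.] uv [340 215] [349 224]
s5 221 16 [ 491.6 -377.7  223. ] [ 486. -388.  221.] [ 496. -370.  227.] uv [344 215] [349 220]
s5 pred TCP px [[335.42512965 250.10040162]]
```

Both cameras agree that the shut fingertips end at z≈127, about 42 mm above the reported TCP (85.4), and they are centred laterally. So the real finger end lies 42 mm behind the TCP readout, and I'll work with that. Next: open, go lower, and check again.

Call:
step_arm(
  increments=[
    [[0,0,0,0,0,0,0],[0,0,0,0,0,0,0],[0,0,0,0,0,0,0],[0,0,0,0,0,0,0],[0,0,0,0,0,0,0]],
  ],
)

```text
t: 3.7
tool_pos: [489.1, -330.4, 85.4]
tcp_rot: [-0.706, -0.04, 0.706, -0.04]
wrist_force: [-0.0, 0.0, 0.6]
width: 60.6
```

Call:
step_arm(
  increments=[
    [[0.01,0,0,0,0,0,0],[0.02,0,0,0,0,0,0],[0.03,0,0,0,0,0,0],[0.038,0,0,0,0,0,0],[0.038,0,0,0,0,0,0]],
  ],
)

```text
t: 4.12
tool_pos: [487.5, -329.4, 44.9]
tcp_rot: [-0.705, -0.041, 0.707, -0.039]
wrist_force: [-0.5, 0.1, 0.9]
width: 85.4
```

```bash
python3 look.py wrist w6; python3 look.py side s6
python3 - <<'E'
import cv2,numpy as np
im=cv2.imread('pics/s6.png'); a=cv2.resize(im[200:290,280:390],None,fx=3.6,fy=3.6,interpolation=2)
b=cv2.imread('pics/w6.png')[150:400,100:450]
c=np.zeros((330,800,3),np.uint8); c[:324,:396]=a; c[:250,430:780]=b; cv2.imwrite('pics/c6.png',c)
E
```

```text
4.1167 [ 487.5 -329.4   44.9] [ 0.57  0.85 -0.09  1.79  0.14  0.52 -1.07] [[-0.004, 0.114, -0.994], [0.002, -0.994, -0.114], [-1.0, -0.003, 0.004]]
4.1667 [ 488.  -329.8   45.9] [ 0.57  0.84 -0.09  1.79  0.14  0.52 -1.07] [[-0.003, 0.114, -0.994], [0.001, -0.994, -0.114], [-1.0, -0.002, 0.002]]
```

View pics/c6.png

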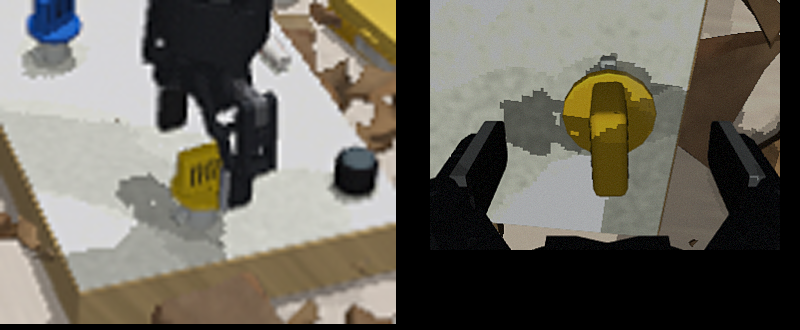

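The bar is centred between the pads and the fingers now flank it. Closing.

Call:
step_arm(
  increments=[
    [[0,0,0,0,0,0,120],[0,0,0,0,0,0,200],[0,0,0,0,0,0,255],[0,0,0,0,0,0,255],[0,0,0,0,0,0,255]],
  ],
  newtons=80,
)

```text
t: 4.63
tool_pos: [489.3, -330.6, 47.7]
tcp_rot: [0.706, 0.04, -0.706, 0.04]
wrist_force: [0.7, -0.2, 0.3]
width: 25.8
```

Call:
step_arm(
  increments=[
    [[0,0,0,0,0,0,255],[0,0,0,0,0,0,255],[0,0,0,0,0,0,255]],
  ],
)

```text
t: 4.88
tool_pos: [489.4, -330.6, 47.8]
tcp_rot: [0.706, 0.04, -0.706, 0.04]
wrist_force: [0.1, -0.1, 4.0]
width: 12.5
```

Call:
step_arm(
  increments=[
    [[-0.015,0,0,0,0,0,255],[-0.04,0,0,0,0,0,255],[-0.07,0,0,0,0,0,255],[-0.1,0,0,0,0,0,255],[-0.1,0,0,0,0,0,255]],
  ],
)

```text
t: 5.3
tool_pos: [492.4, -332.5, 152.7]
tcp_rot: [0.709, 0.038, -0.703, 0.042]
wrist_force: [0.7, 0.6, -1.3]
width: 12.5
```

```bash
python3 look.py wrist w7; python3 look.py side s7
python3 - <<'E'
import cv2,numpy as np
im=cv2.imread('pics/s7.png'); a=cv2.resize(im[160:290,280:390],None,fx=3.6,fy=3.6,interpolation=2)
b=cv2.imread('pics/w7.png')[150:400,100:450]
c=np.zeros((480,800,3),np.uint8); c[:468,:396]=a; c[:250,430:780]=b; cv2.imwrite('pics/c7.png',c)
E
```

```text
5.3 [ 492.4 -332.5  152.7] [ 0.58  0.69 -0.12  1.72  0.11  0.73 -1.04] [[0.009, 0.113, -0.994], [-0.005, -0.994, -0.113], [-1.0, 0.006, -0.008]]
5.35 [ 491.1 -331.6  150.2] [ 0.58  0.69 -0.12  1.72  0.11  0.73 -1.05] [[0.006, 0.113, -0.994], [-0.003, -0.994, -0.113], [-1.0, 0.004, -0.005]]
```

View pics/c7.png

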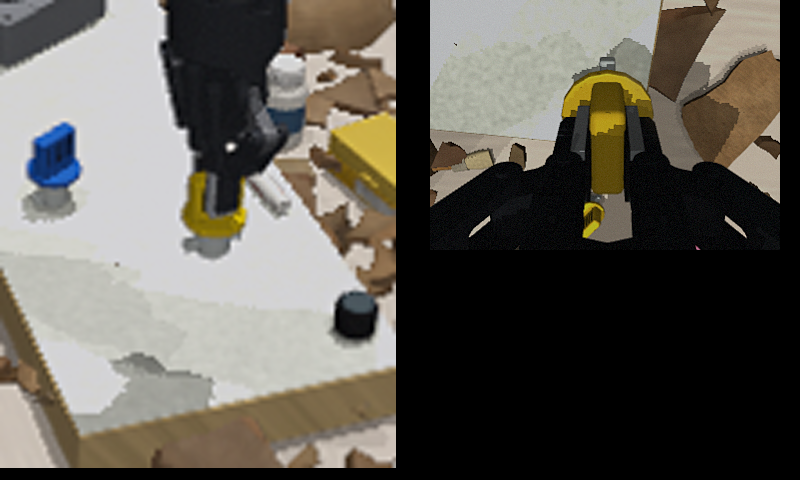

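Plug held upright and lifted: stem visible below the flange, grip width 12.5 mm. I'll carry it to the port, turning counter-clockwise on the way so joint 7 has room for the clockwise twist.

```bash
cat > delta.py <<'E'
import sys
from bench import *
from h import *
# args: x y z yawdeg(tool y heading)
s=state(); T=R.from_quat(s['tcp_rot']).as_matrix()
x,y,z,yaw=map(float,sys.argv[1:5]); a=np.radians(yaw)
Y=np.array([np.cos(a),np.sin(a),0]); X=np.array([0,0,-1.]); G=np.c_[X,Y,np.cross(X,Y)]
print("t",round(s['t'],2),"pos",s['tool_pos'].round(1),"yaw",np.degrees(np.arctan2(T[1,1],T[0,1])).round(2),"q",s['qpos'].round(2),"F",s['wrist_force'].round(1),"w",round(s['width'],1))
print("shift mm",(T.T@(np.array([x,y,z])-s['tool_pos'])).round(2),"turn",R.from_matrix(T.T@G).as_rotvec().round(4))
E
python3 delta.py 491 -245 172 -50
```

```text
t 5.4 pos [ 489.6 -330.7  148.3] yaw -83.49 q [ 0.58  0.69 -0.12  1.72  0.11  0.73 -1.05] F [-0.4  0.3 -1.5] w 12.9
shift mm [-23.79 -84.99 -11.2 ] turn [-0.5844 -0.0012 -0.0018]
```

Call:
step_arm(
  increments=[
    [[-0.01,-0.012,-0.002,-0.1,0,0,255],[-0.02,-0.032,-0.004,-0.22,0,0,255],[-0.024,-0.052,-0.006,-0.34,0,0,255],[-0.024,-0.072,-0.009,-0.46,0,0,255],[-0.024,-0.092,-0.011,-0.58,0,0,255]],
  ],
)

```text
t: 5.82
tool_pos: [488.6, -236.4, 170.1]
tcp_rot: [-0.664, -0.243, 0.665, -0.242]
wrist_force: [-0.7, -0.4, -1.0]
width: 12.6
```

```bash
python3 delta.py 491 -150 172 -17
```

```text
t 5.82 pos [ 488.6 -236.4  170.1] yaw -49.9 q [ 0.54  0.62 -0.28  1.83  0.24  0.73 -0.75] F [-0.7 -0.4 -1. ] w 12.6
shift mm [ -1.82 -64.54 -57.5 ] turn [-5.742e-01  3.000e-04  2.500e-03]
```

Call:
step_arm(
  increments=[
    [[0,-0.013,-0.012,-0.12,0,0,255],[0,-0.027,-0.024,-0.24,0,0,255],[0,-0.041,-0.036,-0.36,0,0,255],[0,-0.055,-0.048,-0.48,0,0,255],[0,-0.068,-0.06,-0.6,0,0,255]],
  ],
)

```text
t: 6.23
tool_pos: [490.6, -145.8, 169.8]
tcp_rot: [-0.562, -0.429, 0.564, -0.427]
wrist_force: [0.2, 0.7, -1.1]
width: 13.0
```

```bash
python3 delta.py 491 -50 172 18
```

```text
t 6.23 pos [ 490.6 -145.8  169.8] yaw -15.5 q [ 0.48  0.6  -0.45  1.92  0.38  0.71 -0.46] F [ 0.2  0.7 -1.1] w 13.0
shift mm [ -2.09 -25.24 -92.45] turn [-0.5848 -0.0012  0.0035]
```

Call:
step_arm(
  increments=[
    [[-0.002,-0.005,-0.019,-0.12,0,0,255],[-0.002,-0.01,-0.037,-0.24,0,0,255],[-0.002,-0.015,-0.056,-0.36,0,0,255],[-0.002,-0.02,-0.074,-0.48,0,0,255],[-0.002,-0.025,-0.092,-0.6,0,0,255]],
  ],
)

```text
t: 6.65
tool_pos: [491.8, -50.9, 171.9]
tcp_rot: [0.411, 0.576, -0.412, 0.574]
wrist_force: [-0.2, -0.0, -1.8]
width: 12.5
```

```bash
python3 delta.py 475 50 172 52
```

```text
t 6.65 pos [491.8 -50.9 171.9] yaw 18.87 q [ 0.39  0.61 -0.61  1.96  0.51  0.74 -0.19] F [-0.2 -0.  -1.8] w 12.5
shift mm [   0.     16.69 -100.9 ] turn [-0.5783 -0.0024  0.0025]
```

Call:
step_arm(
  increments=[
    [[-0.003,0.003,-0.02,-0.12,0,0,255],[-0.006,0.007,-0.04,-0.24,0,0,255],[-0.01,0.01,-0.06,-0.36,0,0,255],[-0.012,0.014,-0.08,-0.48,0,0,255],[-0.015,0.017,-0.1,-0.6,0,0,255]],
  ],
)

```text
t: 7.07
tool_pos: [476.3, 49.0, 187.0]
tcp_rot: [0.223, 0.672, -0.223, 0.67]
wrist_force: [-0.4, -0.3, -1.6]
width: 12.7
```

```bash
python3 delta.py 470 100 195 87
```

```text
t 7.07 pos [476.3  49.  187. ] yaw 53.24 q [ 0.3   0.61 -0.79  1.98  0.59  0.81  0.1 ] F [-0.4 -0.3 -1.6] w 12.7
shift mm [ -7.95  37.06 -35.53] turn [-0.5893 -0.0031  0.0012]
```

Call:
step_arm(
  increments=[
    [[-0.003,0.007,-0.007,-0.12,0,0,255],[-0.006,0.015,-0.014,-0.24,0,0,255],[-0.008,0.022,-0.021,-0.36,0,0,255],[-0.008,0.03,-0.028,-0.48,0,0,255],[-0.008,0.037,-0.036,-0.6,0,0,255]],
  ],
)

```text
t: 7.48
tool_pos: [470.3, 99.7, 195.0]
tcp_rot: [0.015, 0.708, -0.015, 0.706]
wrist_force: [0.2, 1.0, -1.6]
width: 12.9
```

```bash
python3 delta.py 465 115 195 118
```

```text
t 7.48 pos [470.3  99.7 195. ] yaw 87.61 q [ 0.28  0.65 -0.96  1.96  0.68  0.9   0.49] F [ 0.2  1.  -1.6] w 12.9
shift mm [ 0.04 15.07 -5.98] turn [-5.304e-01 -2.800e-03 -4.000e-04]
```

Call:
step_arm(
  increments=[
    [[0,0.003,-0.001,-0.12,0,0,255],[0,0.006,-0.002,-0.24,0,0,255],[0,0.009,-0.004,-0.36,0,0,255],[0,0.012,-0.005,-0.47,0,0,255],[0,0.015,-0.006,-0.53,0,0,255]],
  ],
)

```text
t: 7.9
tool_pos: [464.8, 114.5, 194.7]
tcp_rot: [-0.171, 0.687, 0.171, 0.685]
wrist_force: [-0.0, 0.1, -0.6]
width: 12.6
```

Call:
step_arm(
  increments=[
    [[0,0,0,0,0,0,255],[0,0,0,0,0,0,255]],
  ],
)

```text
t: 8.07
tool_pos: [465.2, 114.6, 195.2]
tcp_rot: [-0.168, 0.688, 0.169, 0.686]
wrist_force: [1.0, -0.9, -0.8]
width: 12.8
```

```bash
python3 delta.py 495 168 150 118; python3 look.py wrist w8; python3 look.py scene c8
```

```text
t 8.07 pos [465.2 114.6 195.2] yaw 117.56 q [ 0.32  0.7  -1.1   1.96  0.77  0.98  0.88] F [ 1.  -0.9 -0.8] w 12.8
shift mm [45.11 33.49 51.27] turn [-0.0077 -0.0024 -0.0011]
8.0667 [465.2 114.6 195.2] [ 0.32  0.7  -1.1   1.96  0.77  0.98  0.88] [[-0.003, -0.463, 0.887], [-0.0, 0.887, 0.463], [-1.0, 0.001, -0.002]]
8.1167 [465.4 114.4 195.5] [ 0.32  0.7  -1.1   1.96  0.77  0.98  0.88] [[-0.002, -0.462, 0.887], [-0.0, 0.887, 0.462], [-1.0, 0.001, -0.002]]
```

View pics/w8.png

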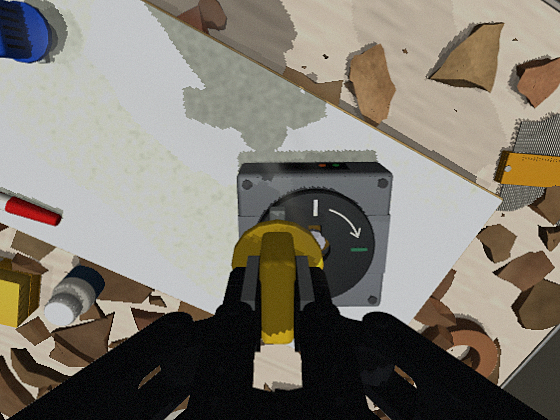

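View pics/c8.png

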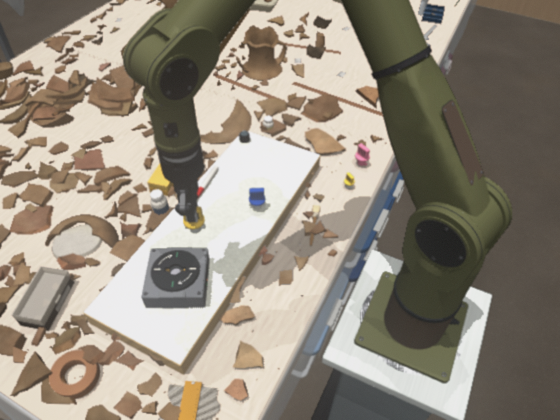

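Wrist view: port at about (320,240), with the slot stroke at (315,208) and the green stroke at (360,250). The held plug partly covers it. Now to fit the cover circle and slot direction.

```bash
cat > port.py <<'E'
import pickle,sys
from h import *
from scipy.optimize import least_squares
def rect(p,im,c,half,z,sc):
    # orthographic top-down resample of plane z around c ; x right, y up
    n=int(2*half*sc); g=(np.arange(n)+.5)/sc-half
    gx,gy=np.meshgrid(g,-g); P=np.c_[c[0]+gx.ravel(),c[1]+gy.ravel(),np.full(n*n,z)]
    uv=proj(p,P).astype(np.float32)
    return cv2.remap(im,uv[:,0].reshape(n,n),uv[:,1].reshape(n,n),cv2.INTER_LINEAR)
if __name__=="__main__":
    out=[]
    for tag in sys.argv[1:]:
        if tag in("scene0","side0"):
            from bench import camera_params
            n=tag[:-1]; p=camera_params(n); im=cv2.imread(f"pics/{tag}.png")
        else: s,p,im,d=pickle.load(open(f"pics/{tag}.pkl","rb"))
        r=rect(p,im,(495,168),70,104,4); out.append(r); cv2.imwrite(f"pics/rect_{tag}.png",r)
E
python3 port.py w8 scene0 side0
python3 - <<'E'
import cv2,numpy as np
a=[cv2.resize(cv2.imread(f'pics/rect_{t}.png'),(390,390)) for t in('w8','scene0')]
cv2.imwrite('pics/rr.png',np.hstack(a))
E
```

```text
(no output)
```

View pics/rr.png

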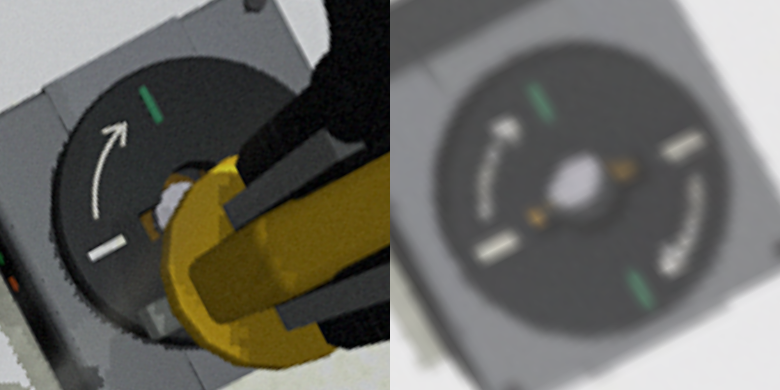

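View pics/rect_side0.png

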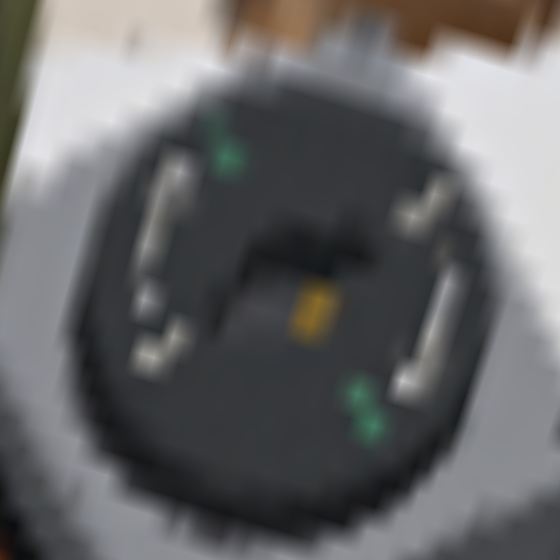

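Scene and wrist pictures agree: port centre ≈ (497.0, 167.1), slot yaw ≈ 28.3°, stroke radius 38 mm in both. I'll go above it.

```bash
python3 delta.py 497 167 150 118.3
```

```text
t 8.17 pos [465.6 114.4 195.7] yaw 117.54 q [ 0.32  0.7  -1.1   1.96  0.77  0.98  0.89] F [ 0.6  0.4 -1.2] w 12.9
shift mm [45.64 32.11 52.18] turn [-0.0134 -0.0015 -0.0001]
```

Call:
step_arm(
  increments=[
    [[0.01,0.008,0.013,-0.013,0,0,255],[0.022,0.017,0.028,-0.013,0,0,255],[0.034,0.025,0.042,-0.013,0,0,255],[0.044,0.032,0.052,-0.013,0,0,255],[0.044,0.032,0.052,-0.013,0,0,255]],
  ],
  newtons=110,
)

```text
t: 8.58
tool_pos: [497.4, 169.2, 150.8]
tcp_rot: [-0.173, 0.686, 0.174, 0.685]
wrist_force: [-0.0, -0.8, -0.7]
width: 11.9
```

Call:
step_arm(
  increments=[
    [[0,0,0,0,0,0,255],[0,0,0,0,0,0,255],[0,0,0,0,0,0,255]],
  ],
)

```text
t: 8.83
tool_pos: [497.2, 166.5, 152.8]
tcp_rot: [-0.173, 0.686, 0.173, 0.686]
wrist_force: [-0.2, 0.5, -1.3]
width: 12.1
```

```bash
python3 delta.py 497 167 112 118.3;  python3 look.py wrist w9; python3 port.py w9
```

```text
t 8.83 pos [497.2 166.5 152.8] yaw 118.32 q [ 0.17  0.8  -1.03  1.89  0.85  0.97  0.81] F [-0.2  0.5 -1.3] w 12.1
shift mm [40.78  0.6   0.06] turn [ 0.0003 -0.      0.0009]
8.8333 [497.2 166.5 152.8] [ 0.17  0.8  -1.03  1.89  0.85  0.97  0.81] [[0.0, -0.474, 0.88], [-0.001, 0.88, 0.474], [-1.0, -0.001, -0.0]]
```

View pics/w9.png

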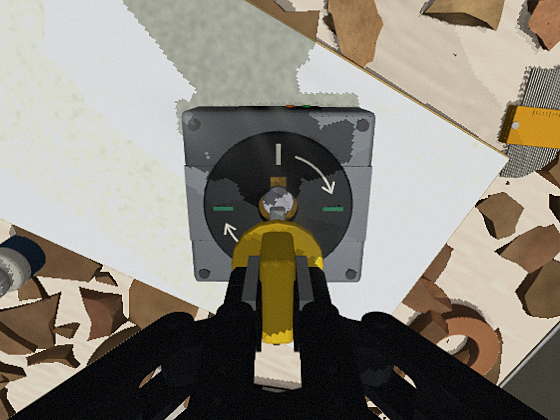

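View pics/rect_w9.png

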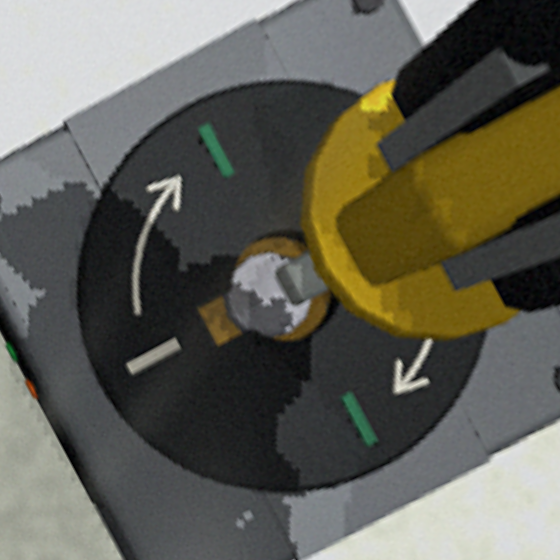

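The port centre measures (497.0, 166.9) with slot yaw 28.2°, which matches. Picture: plug lug at (278,213) in line with the slot at (278,185). Descending, watching the force.

Call:
step_arm(
  increments=[
    [[0.01,0.0005,0,0,0,0,255],[0.02,0.0005,0,0,0,0,255],[0.03,0.0005,0,0,0,0,255],[0.038,0.0005,0,0,0,0,255],[0.038,0.0005,0,0,0,0,255]],
  ],
)

```text
t: 9.3
tool_pos: [495.8, 166.7, 112.1]
tcp_rot: [-0.174, 0.687, 0.173, 0.684]
wrist_force: [-0.1, 0.1, -1.9]
width: 12.5
```

Call:
step_arm(
  increments=[
    [[0,0,0,0,0,0,255],[0,0,0,0,0,0,255],[0,0,0,0,0,0,255]],
  ],
)

```text
t: 9.55
tool_pos: [497.3, 168.2, 114.7]
tcp_rot: [-0.173, 0.685, 0.173, 0.686]
wrist_force: [-0.5, -0.7, -0.5]
width: 11.8
```

```bash
python3 delta.py 497 167 98 118.3
```

```text
t 9.55 pos [497.3 168.2 114.7] yaw 118.38 q [ 0.14  0.85 -0.98  1.92  0.92  0.9   0.74] F [-0.5 -0.7 -0.5] w 11.8
shift mm [16.73 -0.94 -0.84] turn [ 0.0014  0.0008 -0.0002]
```

Call:
step_arm(
  increments=[
    [[0.003,-0.001,-0.0007,0,0,0,255],[0.005,-0.001,-0.0007,0,0,0,255],[0.007,-0.001,-0.0007,0,0,0,255],[0.009,-0.001,-0.0007,0,0,0,255],[0.01,-0.001,-0.0007,0,0,0,255]],
  ],
)

```text
t: 9.97
tool_pos: [496.8, 166.5, 104.1]
tcp_rot: [-0.173, 0.686, 0.173, 0.685]
wrist_force: [0.1, -0.6, -0.8]
width: 11.9
```

Call:
step_arm(
  increments=[
    [[0.002,0,0,0,0,0,255],[0.004,0,0,0,0,0,255],[0.005,0,0,0,0,0,255],[0.006,0,0,0,0,0,255],[0.006,0,0,0,0,0,255]],
  ],
)

```text
t: 10.38
tool_pos: [496.8, 166.6, 98.2]
tcp_rot: [-0.173, 0.686, 0.173, 0.685]
wrist_force: [-0.6, 0.4, -1.4]
width: 12.0
```

```bash
python3 delta.py 497 167 90 118.3;  python3 look.py wrist w10
```

```text
t 10.38 pos [496.8 166.6  98.2] yaw 118.38 q [ 0.13  0.87 -0.96  1.93  0.95  0.88  0.72] F [-0.6  0.4 -1.4] w 12.0
shift mm [8.16 0.29 0.38] turn [ 0.0013 -0.0003  0.    ]
10.3833 [496.8 166.6  98.2] [ 0.13  0.87 -0.96  1.93  0.95  0.88  0.72] [[-0.0, -0.475, 0.88], [-0.0, 0.88, 0.475], [-1.0, -0.0, -0.0]]
```

View pics/w10.png

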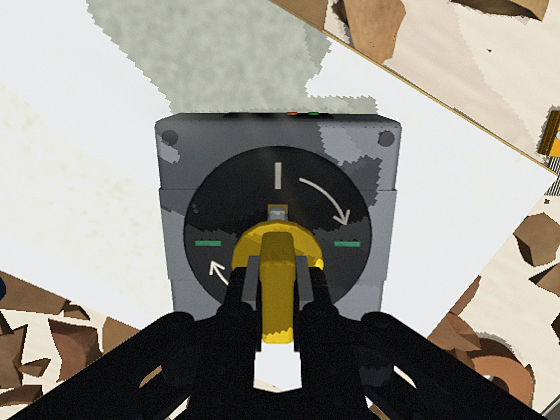

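The lug at (278,210) is dropping into the slot and the plug is centred on the port axis, with no contact force. I'll continue down.

Call:
step_arm(
  increments=[
    [[0.002,0,0,0,0,0,255],[0.004,0,0,0,0,0,255],[0.006,0,0,0,0,0,255],[0.008,0,0,0,0,0,255],[0.008,0,0,0,0,0,255]],
  ],
)

```text
t: 10.85
tool_pos: [496.9, 166.6, 90.0]
tcp_rot: [-0.173, 0.686, 0.173, 0.685]
wrist_force: [1.1, 0.7, -2.1]
width: 12.2
```

Call:
step_arm(
  increments=[
    [[0.002,0,0,0,0,0,255],[0.004,0,0,0,0,0,255],[0.005,0,0,0,0,0,255],[0.006,0,0,0,0,0,255],[0.006,0,0,0,0,0,255]],
  ],
)

```text
t: 11.27
tool_pos: [497.0, 166.7, 84.5]
tcp_rot: [-0.173, 0.685, 0.173, 0.686]
wrist_force: [-0.9, 0.0, 3.4]
width: 11.9
```

```bash
python3 delta.py 497 167 76 118.3
```

```text
t 11.27 pos [497.  166.7  84.5] yaw 118.38 q [ 0.12  0.89 -0.94  1.94  0.98  0.86  0.7 ] F [-0.9  0.   3.4] w 11.9
shift mm [8.5  0.25 0.09] turn [0.0014 0.0004 0.0001]
```

Call:
step_arm(
  increments=[
    [[0.002,0,0,0,0,0,255],[0.004,0,0,0,0,0,255],[0.006,0,0,0,0,0,255],[0.0075,0,0,0,0,0,255],[0.0075,0,0,0,0,0,255]],
  ],
)

```text
t: 11.68
tool_pos: [497.0, 166.7, 76.8]
tcp_rot: [-0.173, 0.685, 0.173, 0.686]
wrist_force: [-0.5, -1.0, 5.8]
width: 12.3
```

Call:
step_arm(
  increments=[
    [[0.001,0,0,0,0,0,255],[0.0015,0,0,0,0,0,255],[0.0015,0,0,0,0,0,255]],
  ],
)

```text
t: 11.93
tool_pos: [497.1, 166.7, 75.9]
tcp_rot: [-0.173, 0.685, 0.173, 0.686]
wrist_force: [-0.9, -1.2, 8.4]
width: 12.0
```

Call:
step_arm(
  increments=[
    [[0.001,0,0,0,0,0,255],[0.0015,0,0,0,0,0,255],[0.0015,0,0,0,0,0,255]],
  ],
)

```text
t: 12.18
tool_pos: [497.1, 166.7, 75.8]
tcp_rot: [-0.174, 0.685, 0.173, 0.686]
wrist_force: [-2.4, -4.6, 22.4]
width: 12.1
```

```bash
python3 delta.py 497 167 75 118.3; python3 look.py side s11;python3 look.py wrist w11
python3 - <<'E'
import cv2,numpy as np
im=cv2.imread('pics/s11.png'); a=cv2.resize(im[110:200,230:340],None,fx=3.6,fy=3.6,interpolation=2)
b=cv2.imread('pics/w11.png')[80:400,100:450]
c=np.zeros((330,800,3),np.uint8); c[:324,:396]=a; c[:320,430:780]=b; cv2.imwrite('pics/c11.png',c)
E
```

```text
t 12.18 pos [497.1 166.7  75.8] yaw 118.38 q [ 0.11  0.9  -0.93  1.95  1.01  0.84  0.68] F [-2.4 -4.6 22.4] w 12.1
shift mm [0.82 0.3  0.04] turn [0.0014 0.0013 0.0017]
12.1833 [497.1 166.7  75.8] [ 0.11  0.9  -0.93  1.95  1.01  0.84  0.68] [[0.002, -0.475, 0.88], [-0.001, 0.88, 0.475], [-1.0, -0.002, 0.001]]
12.2333 [497.1 166.7  75.8] [ 0.11  0.9  -0.93  1.95  1.01  0.84  0.68] [[0.002, -0.475, 0.88], [-0.001, 0.88, 0.475], [-1.0, -0.002, 0.001]]
```

View pics/c11.png

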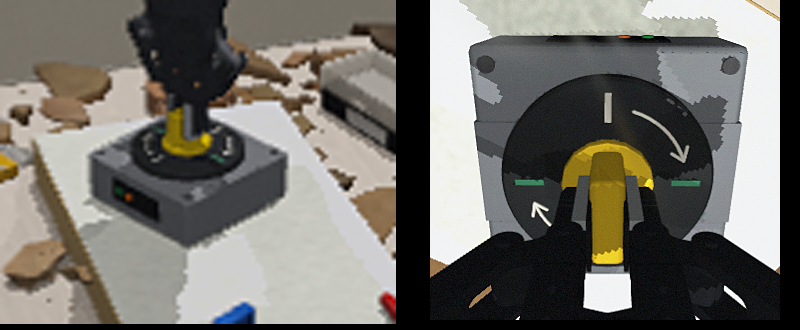

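Flange seated: the force rises sharply at TCP z=75.8, exactly the predicted home height, and the picture shows the flange on the cover. Now the clockwise twist (positive about tool x).

Call:
step_arm(
  increments=[
    [[0,0,0,0.08,0,0,255],[0,0,0,0.16,0,0,255],[0,0,0,0.24,0,0,255],[0,0,0,0.32,0,0,255],[0,0,0,0.4,0,0,255]],
  ],
)

```text
t: 12.7
tool_pos: [497.8, 167.1, 75.8]
tcp_rot: [-0.033, 0.705, 0.033, 0.707]
wrist_force: [-2.3, -2.9, 19.2]
width: 11.9
```

```bash
python3 delta.py 497 167 74.5 70
```

```text
t 12.7 pos [497.8 167.1  75.8] yaw 95.29 q [ 0.07  0.87 -0.84  1.95  0.95  0.78  0.32] F [-2.3 -2.9 19.2] w 11.9
shift mm [ 1.33 -0.06 -0.84] turn [ 4.414e-01  3.200e-03 -4.000e-04]
```

Call:
step_arm(
  increments=[
    [[0,0,-0.0003,0.1,0,0,255],[0,0,-0.0005,0.2,0,0,255],[0,0,-0.0005,0.3,0,0,255],[0,0,-0.0005,0.4,0,0,255],[0,0,-0.0005,0.5,0,0,255]],
  ],
)

```text
t: 13.12
tool_pos: [497.8, 167.2, 75.8]
tcp_rot: [0.144, 0.691, -0.143, 0.694]
wrist_force: [-0.9, -2.3, 18.9]
width: 12.0
```

```bash
python3 delta.py 497 167 74.5 40
```

```text
t 13.12 pos [497.8 167.2  75.8] yaw 66.59 q [ 0.01  0.83 -0.72  1.96  0.87  0.7  -0.1 ] F [-0.9 -2.3 18.9] w 12.0
shift mm [ 1.33 -0.51 -0.69] turn [ 0.464   0.003  -0.0027]
```

Call:
step_arm(
  increments=[
    [[0,0,-0.0003,0.1,0,0,255],[0,0,-0.0005,0.2,0,0,255],[0,0,-0.0005,0.3,0,0,255],[0,0,-0.0005,0.4,0,0,255],[0,0,-0.0005,0.48,0,0,255]],
  ],
)

```text
t: 13.53
tool_pos: [497.8, 167.2, 75.8]
tcp_rot: [0.305, 0.637, -0.303, 0.64]
wrist_force: [-1.4, -2.1, 18.7]
width: 12.0
```

Call:
step_arm(
  increments=[
    [[0,0,0,0.04,0,0,255],[0,0,0,0.08,0,0,255],[0,0,0,0.1,0,0,255],[0,0,0,0.1,0,0,255]],
  ],
)

```text
t: 13.87
tool_pos: [497.8, 167.2, 75.8]
tcp_rot: [0.335, 0.622, -0.334, 0.624]
wrist_force: [-1.0, -0.9, 18.9]
width: 12.1
```

```bash
python3 delta.py 497 167 75 32.4; python3 -c "
from bench import *
print(state()['ft_torque'])"; python3 look.py wrist w12; python3 look.py side s12; python3 look.py scene c12; python3 port.py w12;  python3 - <<'E'
import cv2,numpy as np
im=cv2.imread('pics/s12.png'); a=cv2.resize(im[110:220,230:340],None,fx=3.6,fy=3.6,interpolation=2)
b=cv2.imread('pics/w12.png')[20:420,100:480]
c=np.zeros((400,800,3),np.uint8); c[:396,:396]=a; c[:400,410:790]=b; cv2.imwrite('pics/c12b.png',c)
E
```

```text
t 13.87 pos [497.8 167.2  75.8] yaw 33.57 q [-0.07  0.79 -0.57  1.96  0.75  0.61 -0.56] F [-1.  -0.9 18.9] w 12.1
shift mm [ 0.81 -0.81 -0.24] turn [ 0.0203  0.0024 -0.0039]
[-0.58423733  0.32092354  0.1186376 ]
13.8667 [497.8 167.2  75.8] [-0.07  0.79 -0.57  1.96  0.75  0.61 -0.56] [[0.005, 0.833, 0.553], [0.0, 0.553, -0.833], [-1.0, 0.004, 0.002]]
13.9167 [497.8 167.2  75.8] [-0.07  0.79 -0.57  1.96  0.75  0.61 -0.56] [[0.004, 0.833, 0.553], [0.0, 0.553, -0.833], [-1.0, 0.004, 0.002]]
13.9667 [497.8 167.2  75.9] [-0.07  0.79 -0.57  1.96  0.75  0.61 -0.56] [[0.004, 0.833, 0.553], [0.0, 0.553, -0.833], [-1.0, 0.004, 0.002]]
```

View pics/c12b.png

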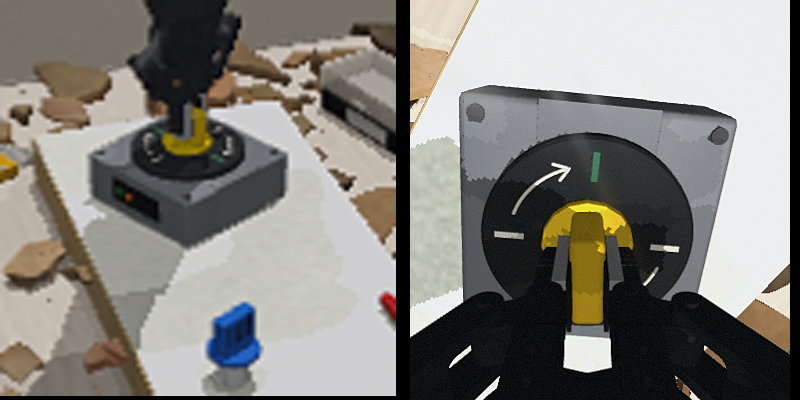

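View pics/rect_w12.png

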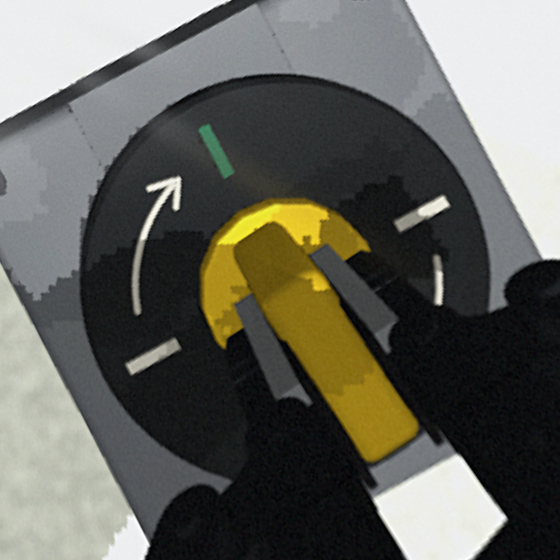

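The bar stands along the green stroke, turned 84.8° (about 1.48 rad). The flange is on the cover at z=75.8, still pressing with about 19 N. I'll settle, confirm that the blue plug is unmoved, and hand in.

Call:
step_arm(
  increments=[
    [[0,0,0,0,0,0,255],[0,0,0,0,0,0,255],[0,0,0,0,0,0,255]],
  ],
)

```text
t: 14.27
tool_pos: [497.8, 167.2, 75.8]
tcp_rot: [0.335, 0.622, -0.333, 0.624]
wrist_force: [-0.8, -2.3, 19.7]
width: 12.2
```

Run:
```python
from bench import *
import cv2
from h import *
for n,a,b in(("side","side0","s12"),("scene","scene0","c12")):
    for t in(a,b):
        h=cv2.cvtColor(cv2.imread(f"pics/{t}.png"),cv2.COLOR_BGR2HSV); m=cv2.inRange(h,(105,150,60),(130,255,255))
        m[:, :240]=0; m[:,310:]=0; m[:170]=0; m[225:]=0
        v,u=np.nonzero(m); print(t,len(u),u.mean().round(1),v.mean().round(1))
s=state(); print(s['t'],s['tool_pos'].round(1),s['wrist_force'].round(1),s['width'],abs(s['joint_velocities']).max())
print(hand_in())
```

```text
side0 173 294.6 203.7
s12 170 294.6 203.8
scene0 4 256.8 189.5
c12 6 256.5 193.8
14.2667 [497.8 167.2  75.8] [-0.8 -2.3 19.7] 12.161805512553887 0.0011648432668113198
the job is handed in; nothing more can be done
None
```

I handed the job in at about 14.3 s. The yellow plug is in the port, pressed fully home, turned about 85° clockwise and still gripped. No verdict is reported.

**Last checks**
- **Pressed home:** the force rose sharply at a TCP height of 75.8 mm, the height predicted for the flange on the cover. It held there through the twist, pressing with about 19 N. I could not read the plunger directly.
- **Turned:** the tool turned 1.48 rad, which puts the shutter at about 1.38 rad. That figure is inferred from the tool angle minus the stated play. The bar lines up with the green stroke, and about 0.12 N m of spring-back torque is felt at the wrist.
- **Centred:** the plug is within about 1 mm of the port centre I measured, (497.0, 167.0) mm.
- **Gripped and still:** opening about 12 mm at the 110 N grip setting, no joint moving.
- **Blue plug:** its position in the side camera is unchanged to about 0.1 pixel. The scene-camera check found too few blue pixels to count either way.

**What disagreed**
- **Finger position:** my first grasp closed on air above the plug. Both cameras showed the fingertips about 42 mm short of the reported TCP along the tool axis. I corrected for that and the second grasp held.
- **Grip width:** the reading of about 12 mm is slightly under the bar's 14 mm.

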